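# Wedge up the levelling rest and hold it

### The job

Pick up the tapered wedge by its upright grip, lay it flat on the table in front of the levelling rest and slide it, thin end first, into the open mouth and under the adjusting foot until the front edge of the hinged plate just lifts off the base: a gap of about 3 mm, and never more than 10 mm on the way. Lift the plate only with the wedge, never with the fingers, and leave the flat block, the glue bottle and the gauge pin where they are. Finish holding: keep the wedge gripped where it is, flat on the table with the plate resting on it, and do not let go.

Things in the scene. Friction and masses are not known exactly. Their poses are not given: they have to be found in the camera images.
- base: levelling rest fixed to the table: two dark steel cheeks (10 mm thick, 30 high, 116 long along x, middles at y = +-31 mm) leave a channel 52 mm wide, open down to the table and at the front (x = -56 mm), shut at the rear by a block (x = 48 to 60 mm). Origin on the table under its middle; +x points from the open mouth to the rear, the way the wedge goes in; z up
- plate: hinged aluminium plate of the rest, 118 x 74 x 8 mm, lying on the cheeks, underside 30 mm above the table. Origin on the hinge line at its rear (base x = +55, z = 30 mm); front edge at base x = -57 mm. It carries the foot near its front (knob up to 60 mm above the table) and a strapped-on black club head on its rear half, up to 90 mm above the table
- plate_edge (a point): middle of the plate's lower front edge, 30 mm above the table while the plate lies on the base; its height above that is the gap. It rises 1.12 mm for each mm that the foot is raised
- under_foot (a point): point on the table under the adjusting foot (base x = -45 mm). The foot is an upright 10 mm screw through the plate with a round lower end 9 to 13 mm above the table, set differently each time and staying as set: feel for it with the wedge. It presses on the wedge with 4 to 7 N; the wedge slides with 1 to 3 N, then needs a push of 5 to 12 N
- wedge: plain steel wedge, 0.14 kg: an upright grip 28 mm long (x), 16 thick (y), 58 high, and before it a tongue 30 mm wide, 80 long (x = 14 to 94 mm), flat underneath, its top falling evenly from 23 mm at the grip to 3 mm at the thin end (1 in 4). Origin on the table under the middle of the grip; x points to the thin end, z up. Take the grip from above across its 16 mm
- flat_block: plain steel flat block with the same grip as the wedge, but a level tongue 7 mm thick; it does not taper and is not to be used. Origin and axes as for the wedge. It and the wedge may lie in either of two places
- glue: squeeze bottle, 38 mm across and 113 mm high, standing on the right; bystander, origin under its middle
- gauge_pin: pin gauge 64 mm long and 12 mm thick lying at the far left, beyond the vice; bystander, origin under its middle

How it is judged:
By the outcome, as a careful person would: the job done as asked, in the order asked, and still so for the second after the job is handed in, while the arm keeps its last pose, push and grip.
It also fails if it takes over 51 s, if anything falls off the work surface, if the arm or the gripper's body presses on something with over 40 N, if the wrist force passes 120 N, or if a joint passes its speed limit or range.

### The arm

A 6-joint arm with a two-finger parallel gripper is mounted at the origin on the work surface; the furniture and walls round the work are solid. World frame = base frame: x ahead of the robot, y to its left, z up, the work surface at z = 0. Lengths are in m, angles in rad, forces in N, time in s.
With the tool pointing down it reaches from about 0.35 to 0.975 m from the base axis. Payload 17.4 kg.
Tool frame: the origin (TCP) lies at the very end of the fingers, on their centre line; the grasp point (between the pads) lies 19 mm behind it; z points along the fingers, y is the line along which they close (so a half turn about z gives the same grasp; the last joint's range is limited). The gripper opens to 85 mm and grips with 20 to 120 N. Pads are 22 mm wide; open, the fingers measure 114 mm over their backs; the gripper's body (76 mm by 85 mm) begins 54 mm behind the grasp point. The pads swing forward as they close: fully open they stand 13 mm farther back than shut.
Start: joints at [1.088, 0.116, 1.442, -0, 1.584, -0.038], TCP at [0.29, 0.609, 0.231] pointing down, gripper open.
Joint ranges: [-2.83, 2.83], [-0.83, 2.19], [0.07, 2.5], [-1.14, 4.28], [0.01, 3], [-2.97, 2.97]. Speed limits (rad/s): [1.89, 1.89, 2.22, 3.14, 3.14, 3.14].

### API

Orientations are given as a rotation vector (axis times angle).
In Python, from bench import manip gives the robot as it stands. The module is installed in compiled form; this text tells all that it offers.
- The arm moves only by the tool apply_moves, never from a script. Its argument "commands" is a list of rows, each a list of 3 entries, a list of its own where there are three numbers: the finger opening in cm, from 0 to 8.54, then the shift along the tool's x, y, z in cm, then the turn, a rotation vector about the tool's x, y, z in rad. A call has 1 to 20 rows; each row shifts and turns the commanded pose from where the row before left it, along the tool's axes as they then stand; what a row does not reach is not made up. A row lasts 1/8 s, in which the tool goes at most 62.5 mm and 10.7 degrees, less where a joint would pass 70% of its speed; a pose out of reach is approached as far as the arm can. A call is refused whole if a number of a shift passes 6.25 or a number of a turn 0.188, either way. A call with a gripper value outside its range is refused whole. The fingers move at their own pace and stop on an object; the grip force is fixed at half the most. Time passes only in rows, so rows that do not move let the fingers close. It gives the time, the measured TCP pose, the force, the opening and the grip force at its end, in the units of the state.
- manip.read_state(): the state, without advancing time (a new reading comes with each control period).
- manip.read_camera(name): name is "scene" or "top"; returns (picture, depth): 384x512x3 uint8, blue, green, red; 384x512 float32, m along the optical axis (not along the pixel's ray), 0 where there is no reading.
- manip.camera_info(name): a dict with "fx", "fy", "cx", "cy" (pixels), "R" (3x3) and "t" (3): a world point X has camera coordinates R X + t. Camera axes: x right, y down, z forward; pixel columns grow to the right and rows downward; lengths in m; the calibration is good to about 2 mm. A picture is of the moment at which its call begins. camera_info takes no time and is no camera call.
- manip.hand_in(): hands the job in; it is judged then, once.
The state is a dict: "time_s": time; "joint_positions": joint angles; "qd": joint speeds; "tau": joint torques, N m; "tool_pos": TCP position; "tcp_rot": TCP orientation; "force": force on the tool from outside, world axes, zero at the start; "torque": the same for the moment, N m; "finger_gap": finger opening in m; "finger_force": force on a finger pad.
Only numpy, scipy, OpenCV 4.12 (cv2) and the standard library are available. Lean on these libraries where they do the work, as an engineer would, in place of code of your own. Each camera call takes 0.05 s, during which the arm holds its last target. There are 200 camera calls.

## Working session

There is one attempt and no reset: what is moved stays moved. The work goes in short steps, Python scripts to look and compute and a tool call to move; the robot and the scene stay as the last step left them, time stands still between calls to the robot, and variables do not carry over. Pictures are saved under pics/ and viewed, at most 10 in all, crops included, and the job is handed in when it is done.

Besides the shell and the picture viewer there is one more tool, called after "Emit:" by a JSON object that holds its "name" and its "arguments", one argument or row to a line. apply_moves: Moves the arm, as the interface text tells. Its arguments: {"type":"object","properties":{"commands":{"type":"array"}},"required":["commands"]}

```bash
mkdir -p pics; python3 - <<'E'
from bench import manip
import cv2,numpy as np
for n in("scene","top"):
    p,d=manip.read_camera(n);cv2.imwrite(f"pics/{n}0.png",p);np.savez(f"{n}0.npz",p=p,d=d)
    i=manip.camera_info(n);print(n,i, -np.array(i["R"]).T@i["t"])
s=manip.read_state();print(s)
E
```

```text
scene {'fx': 370.49867999691173, 'fy': 370.49867999691173, 'cx': 254.61701089394208, 'cy': 189.91971828089453, 'R': array([[ 0.37353429, -0.92743545,  0.01832011],
       [-0.70146223, -0.29533406, -0.6486359 ],
       [ 0.60697848,  0.22943689, -0.76087833]]), 't': array([-0.17358504,  0.35899726,  0.87762446])} [-0.21603618 -0.25632422  0.90380404]
top {'fx': 348.10930352057227, 'fy': 348.10930352057227, 'cx': 252.94907970612292, 'cy': 188.50491975868576, 'R': array([[-0.02503837, -0.99960855, -0.01248293],
       [-0.99894258,  0.02549942, -0.03825572],
       [ 0.03855905,  0.01151187, -0.99919001]]), 't': array([0.01686143, 0.45181662, 1.13464662])} [ 0.40801015 -0.00772813  1.15122262]
{'time_s': 0.1, 'joint_positions': array([ 1.08819877e+00,  1.16468739e-01,  1.44220066e+00,  2.48675162e-05,
        1.58400304e+00, -3.77847633e-02]), 'qd': array([ 8.57701597e-04, -1.66380560e-03, -1.54602058e-03, -1.79421521e-03,
        5.66691559e-04,  2.34685996e-05]), 'tau': array([ 1.67586702e-03, -7.33674359e+01, -6.33782530e+01,  2.76448168e-05,
        5.34285908e-03, -5.14250701e-06]), 'tool_pos': array([0.29035862, 0.60917013, 0.23061392]), 'tcp_rot': array([-6.92897147e-01, -3.06391890e+00,  1.62881998e-03]), 'force': array([-0.07618393, -0.13233663,  0.87225584]), 'torque': array([-0.00551561,  0.00164662,  0.01557545]), 'finger_force': 0.0, 'finger_gap': 0.08553046862901105}
```

View pics/top0.png

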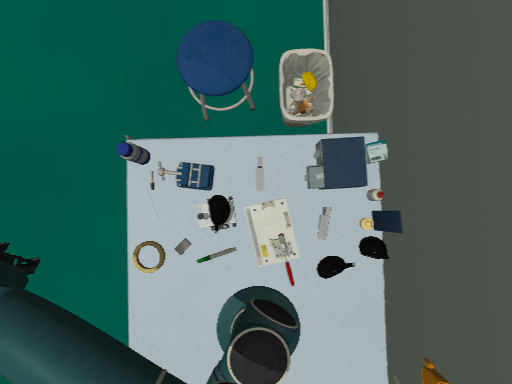

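View pics/scene0.png

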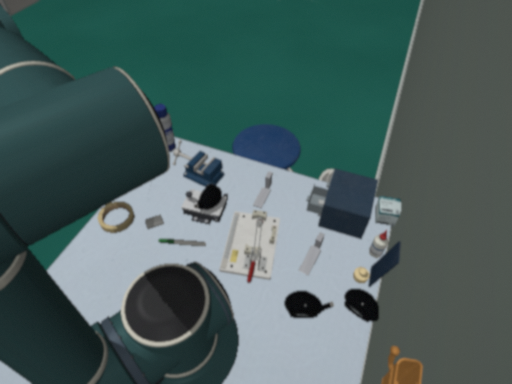

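The top view shows the rest at about (215,212), the club head on its right side, and two gripped pieces at about (260,173) and (324,222). The scene view shows the same pieces at (264,190) and (312,255). I'll enlarge these areas next.

```bash
python3 - <<'E'
import cv2,numpy as np
t=np.load("top0.npz");s=np.load("scene0.npz")
def c(z,x,y,w,h,W,H):return cv2.resize(z["p"][y:y+h,x:x+w],(W,H),interpolation=cv2.INTER_CUBIC)
a=np.hstack([c(t,190,188,54,54,400,400),c(t,244,148,27,54,200,400),c(t,311,198,27,54,200,400)])
cv2.imwrite("pics/a.png",a)
b=np.hstack([c(s,175,175,60,60,400,400),c(s,248,166,30,60,200,400),c(s,297,226,30,60,200,400)])
cv2.imwrite("pics/b.png",b)
E
```

```text
(no output)
```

View pics/a.png

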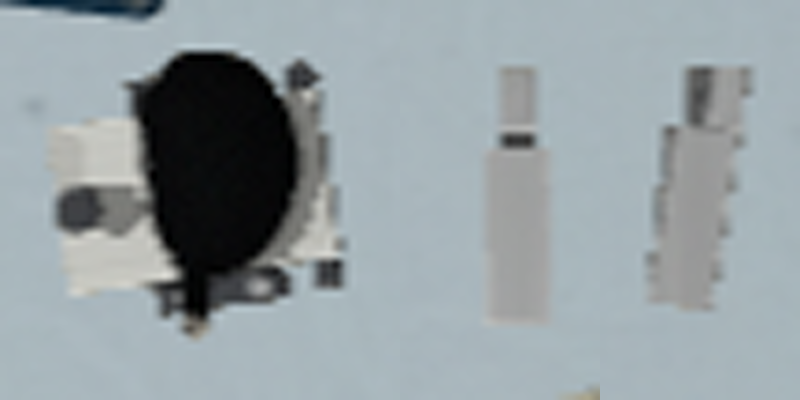

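View pics/b.png

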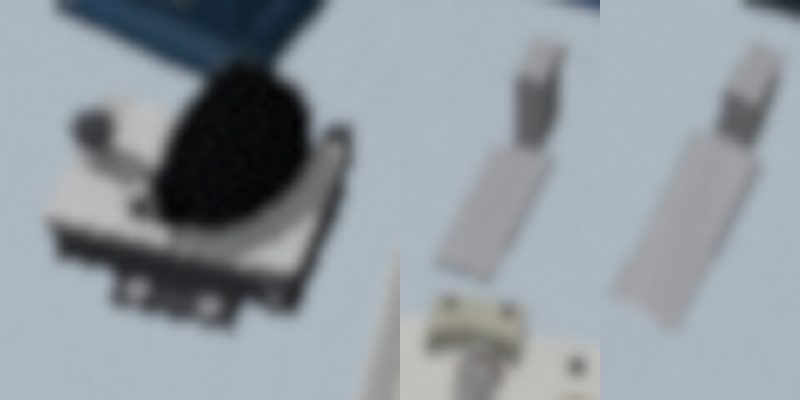

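Crop a: the rest's foot knob is at left, around top pixel (201,216), so its mouth opens to the left (world +y). Crop b: the right-hand piece shows a shorter grip face above a thick root, so it looks like the wedge. I'll check that with depth.

```bash
cat > h.py <<'E'
import numpy as np,cv2
from bench import manip
def cloud(n,d,x,y,w,h):
    i=manip.camera_info(n);v,u=np.mgrid[y:y+h,x:x+w];z=d[y:y+h,x:x+w]
    c=np.stack([(u-i["cx"])/i["fx"]*z,(v-i["cy"])/i["fy"]*z,z],-1)
    return (c-i["t"])@np.array(i["R"])
def rect(P,m):
    return cv2.minAreaRect((P[m][:,:2]*1000).astype(np.float32))
E
python3 - <<'E'
from h import *
np.set_printoptions(linewidth=220,suppress=True)
for n in("top","scene"):
    z=np.load(n+"0.npz");d=z["d"]
    boxes={"top":[(244,148,30,54),(308,198,30,54)],"scene":[(248,166,30,50),(295,226,36,60)]}[n]
    for b in boxes:
        P=cloud(n,d,*b);Z=P[...,2]
        g=(Z>.045)&(Z<.07)
        tg=(Z>.0025+.002)&(Z<.035)
        print(n,"grip",P[g].mean(0),g.sum(),rect(P,g));print(" all",rect(P,Z>.0045))
        # profile along x
        for x in np.arange(.38,.62,.01):
            m=(abs(P[...,0]-x)<.005)&(Z>.003)
            if m.sum()>2:print("  x%.2f n%d y%.3f z%.4f"%(x,m.sum(),np.median(P[...,1][m]),np.median(Z[m])))
z=np.load("top0.npz");P=cloud("top",z["d"],185,185,60,62)
Z=P[...,2]*1000
print(Z[::2,::2].astype(int))
i=manip.camera_info("top")
P=cloud("top",z["d"],110,140,140,110);Z=P[...,2]
m=(Z>.033)&(Z<.044);m[:,:80]=0;m[:48]=0
print("plate",rect(P,m))
E
```

```text
top grip [ 0.53611954 -0.01629838  0.05775318] 46 ((535.67822265625, -16.36860466003418), (12.64113998413086, 27.60352897644043), 88.52547454833984)
 all ((496.9483642578125, -13.951282501220703), (95.75177764892578, 178.1272430419922), 88.60096740722656)
  x0.41 n39 y-0.020 z0.0139
  x0.42 n46 y-0.007 z0.0045
  x0.43 n40 y-0.016 z0.0042
  x0.44 n44 y-0.013 z0.0048
  x0.45 n63 y-0.018 z0.0060
  x0.46 n53 y-0.015 z0.0061
  x0.47 n50 y-0.012 z0.0053
  x0.48 n52 y-0.017 z0.0061
  x0.49 n55 y-0.019 z0.0056
  x0.50 n53 y-0.016 z0.0048
  x0.51 n51 y-0.016 z0.0051
  x0.52 n63 y-0.016 z0.0058
  x0.53 n50 y-0.015 z0.0058
  x0.54 n43 y-0.013 z0.0051
  x0.55 n40 y-0.012 z0.0048
  x0.56 n36 y-0.004 z0.0044
  x0.57 n29 y-0.008 z0.0041
  x0.58 n35 y-0.011 z0.0041
  x0.59 n11 y0.005 z0.0053
top grip [ 0.37418026 -0.22490218  0.05696186] 54 ((373.8882751464844, -225.89059448242188), (17.819408416748047, 25.42744255065918), 86.88468933105469)
 all ((330.8464050292969, -136.53216552734375), (261.4280090332031, 173.02304077148438), 88.55108642578125)
  x0.38 n54 y-0.219 z0.0073
  x0.39 n47 y-0.225 z0.0
[... 5622 characters left out ...]
  -1    6    4    4    2    2    2    3    5    0    4    2    3    5    2    3    3    2    1    1    2    5    5    4    3    5]
 [  17   15    2    5    4    0    3    4    5    3    2    0    5    5    1    3    2    4    5    5    3    0    6    5    6    0    3    4    3    5]
 [  21   17   17    4    1    1    3    3    0    5    5    5    2    5    2    6    3    0    2    5    8    3    1    3    4    5    5    0    5    5]
 [  19   16   15    2    1    0    3    5    4    6    3    5    1    2    4    4    1    3    4    2    4    0    6    3    4    2    1    6    4    4]]
plate ((394.6579284667969, 127.39456176757812), (124.23251342773438, 123.90126037597656), 0.5256933569908142)
```

```bash
python3 - <<'E'
from h import *
np.set_printoptions(linewidth=200,suppress=True,precision=1)
for n,b in(("top",(308,198,30,46)),("scene",(295,226,34,55))):
    z=np.load(n+"0.npz");P=cloud(n,z["d"],*b)*1000
    bgr=z["p"][b[1]:b[1]+b[3],b[0]:b[0]+b[2]].astype(int)
    m=(bgr[...,0]-bgr[...,2]<12)
    m=m.astype(np.uint8);k,l,st,_=cv2.connectedComponentsWithStats(m);j=1+st[1:,4].argmax();M=(l==j)
    Q=P[M&(P[...,2]<30)];c=Q.mean(0)
    # tongue axis by tip: fit through grip/tongue
    r=cv2.minAreaRect(Q[:,:2].astype(np.float32));print(n,"tongue rect",r)
    f=cv2.fitLine(Q[:,:2].astype(np.float32),cv2.DIST_L2,0,.01,.01).ravel();print(" axis",f,np.degrees(np.arctan2(f[1],f[0])))
    for x in range(255,370,10):
        m=abs(Q[:,0]-x)<5
        if m.sum():print(x,m.sum(),"z %.1f y %.1f..%.1f"%(np.median(Q[m,2]),Q[m,1].min(),Q[m,1].max()))
# plate
for n,b in(("top",(190,186,60,50)),("scene",(175,175,65,55))):
    z=np.load(n+"0.npz");P=cloud(n,z["d"],*b)*1000
    bgr=z["p"][b[1]:b[1]+b[3],b[0]:b[0]+b[2]].astype(int)
    Z=P[...,2];m=(Z>31)&(Z<45)&(bgr.min(-1)>150)&(abs(bgr[...,0]-bgr[...,2])<40)
    k,l,st,_=cv2.connectedComponentsWithStats(m.astype(np.uint8));j=1+st[1:,4].argmax();M=l==j
    r=cv2.minAreaRect(P[M][:,:2].astype(np.float32));print(n,"plate",M.sum(),r);print(cv2.boxPoints(r))
    m=(Z>54)&(Z<67)&(P[...,1]>140);Q=P[m];print("knob",len(Q),Q.mean(0),Q.min(0),Q.max(0))
# obstacles near
z=np.load("top0.npz");P=cloud("top",z["d"],120,150,110,110)*1000
for h in(25,90):
    m=P[...,2]>h
    k,l,st,_=cv2.connectedComponentsWithStats(m.astype(np.uint8))
    for j in range(1,k):
        if st[j,4]>5:
            Q=P[l==j];print(h,st[j,4],Q.min(0),Q.max(0))
E
```

```text
top tongue rect ((334.3229675292969, -223.01866149902344), (36.91417694091797, 108.11965942382812), 81.28749084472656)
 axis [   1.    -0.1  323.6 -218.7] -6.2207384
285 25 z 2.7 y -229.7..-200.4
295 29 z 6.4 y -229.1..-199.7
305 33 z 9.2 y -234.5..-200.1
315 30 z 12.0 y -237.2..-202.7
325 31 z 13.4 y -238.0..-203.9
335 31 z 15.8 y -235.3..-203.8
345 28 z 17.9 y -235.2..-206.6
355 34 z 21.4 y -244.6..-207.8
365 6 z 23.2 y -221.6..-209.2
scene tongue rect ((330.77789306640625, -220.25070190429688), (29.216144561767578, 96.79866790771484), 81.40084075927734)
 axis [   1.    -0.2  323.5 -220. ] -9.449007
285 30 z 4.0 y -227.8..-200.8
295 41 z 6.2 y -229.3..-199.8
305 38 z 8.5 y -231.1..-204.2
315 39 z 11.4 y -232.0..-203.8
325 40 z 13.3 y -234.3..-205.6
335 46 z 16.2 y -235.4..-206.4
345 38 z 19.1 y -237.9..-208.0
355 37 z 21.0 y -238.7..-208.6
365 16 z 24.2 y -233.7..-215.8
top plate 108 ((389.8020935058594, 169.67628479003906), (39.45365524291992, 31.82758331298828), 87.82891082763672)
[[373.2 150.6]
 [405.  149.4]
 [406.5 188.8]
 [374.6 190. ]]
knob 62 [392.1 162.   60.8] [358.9 140.   55.2] [462.3 182.7  66.6]
scene plate 108 ((351.62481689453125, 156.42843627929688), (35.23831558227539, 55.593833923339844), 7.272403717041016)
[[330.6 181.8]
 [337.7 126.6]
 [372.6 131.1]
 [365.6 186.2]]
knob 43 [384.  168.1  60.4] [359.8 140.3  54.3] [462.3 183.5  65.6]
25 318 [542.3 343.8  27.2] [584.2 393.  178.4]
25 843 [408.   -7.7  26.2] [ 537.8  306.  1151.2]
25 907 [315.9  -7.7  32.6] [ 433.   189.3 1151.2]
25 13 [274.9 354.3  25.2] [287.7 374.5  27.8]
25 13 [274.2  -7.7  25.2] [ 408.   341.9 1151.2]
25 8 [271.9 373.6  25.1] [278.5 384.1  30. ]
25 34 [231.7 300.3  25. ] [280.5 325.9  30. ]
25 24 [240.8 380.7  25. ] [272.1 400.8  32.5]
90 213 [542.3 344.6  90.2] [576.1 393.  178.4]
90 6 [531.3 290.2  90.7] [537.4 296.9  97.2]
```

```bash
cat >> h.py <<'E'
def ray(n,uv,z):
    i=manip.camera_info(n);R=np.array(i["R"]);uv=np.atleast_2d(uv).astype(float)
    d=np.c_[(uv[:,0]-i["cx"])/i["fx"],(uv[:,1]-i["cy"])/i["fy"],np.ones(len(uv))]@R
    o=-R.T@i["t"];return (o+d*((z-o[2])/d[:,2])[:,None])*1000
def fit(P):
    f=cv2.fitLine(P[:,:2].astype(np.float32),cv2.DIST_HUBER,0,.01,.01).ravel();return f,np.degrees(np.arctan2(f[1],f[0]))
E
python3 - <<'E'
from h import *
np.set_printoptions(linewidth=200,suppress=True,precision=1)
t=np.load("top0.npz")["p"].astype(float);s=np.load("scene0.npz")["p"].astype(float)
# front edge in top: red channel rows
r=t[...,2]
pts=[]
for v in range(206,227):
    row=r[v,190:206];g=np.diff(row);k=g.argmax();w=g[max(k-1,0):k+2].clip(0);u=190+max(k-1,0)+.5+(w*np.arange(len(w))).sum()/w.sum();pts.append((u,v))
print(np.array(pts)[::4]);P=ray("top",pts,.038);print("front edge",fit(P))
pts=[]
for u in range(200,212):
    c=r[220:234,u];g=np.diff(c);k=g.argmin();w=(-g[max(k-1,0):k+2]).clip(0);pts.append((u,220+max(k-1,0)+.5+(w*np.arange(len(w))).sum()/w.sum()))
print(np.array(pts)[::4]);print("side top",fit(ray("top",pts,.038)))
pts=[]
for u in range(185,218):
    c=s[200:224,u,2];g=np.diff(c);k=g.argmin();w=(-g[max(k-1,0):k+2]).clip(0);pts.append((u,200+max(k-1,0)+.5+(w*np.arange(len(w))).sum()/w.sum()))
print(np.array(pts)[::4]);print("side scene",fit(ray("scene",pts,.038)))
print("knob top",ray("top",(200.3,215.8),.06),"scene",ray("scene",(188.8,193.8),.058))
print("corner top",ray("top",[(196.3,204.7),(199.7,227.1)],.038),"scene near corner",ray("scene",(182.2,207.3),.038))
E
```

```text
[[200.  206. ]
 [200.9 210. ]
 [202.9 214. ]
 [202.4 218. ]
 [198.1 222. ]
 [198.9 226. ]]
front edge (array([  1. ,  -0.2, 369.9, 175.7], dtype=float32), np.float32(-9.066747))
[[200.  227.6]
 [204.  226.5]
 [208.  226.1]]
side top (array([  0.2,  -1. , 333.5, 160.5], dtype=float32), np.float32(-80.56839))
[[185.  208.5]
 [189.  209.6]
 [193.  210.5]
 [197.  211.5]
 [201.  212.7]
 [205.  213.6]
 [209.  214.6]
 [213.  214.7]
 [217.  215.5]]
side scene (array([  0.1,  -1. , 333.5, 120.6], dtype=float32), np.float32(-84.728584))
knob top [[368.8 171.9  60. ]] scene [[369.  172.8  58. ]]
corner top [[403.7 187.7  38. ]
 [332.  178.2  38. ]] scene near corner [[329.7 175.9  38. ]]
```

```bash
cat >> h.py <<'E'
from scipy.spatial.transform import Rotation as Ro
def rows(op,pos,rot,targets):
    "targets: list of (pos m, tool-x heading deg), tool down; prints rows, tracking rounding"
    p=np.array(pos);R=Ro.from_rotvec(rot)
    for q,h in targets:
        s=np.round(R.inv().apply(np.array(q)-p)*100,2)
        a=np.radians(h);T=Ro.from_matrix(np.array([[np.cos(a),np.sin(a),0],[np.sin(a),-np.cos(a),0],[0,0,-1]]).T if 0 else np.column_stack([[np.cos(a),np.sin(a),0],[np.sin(a),-np.cos(a),0],[0,0,-1]]))
        w=np.round((R.inv()*T).as_rotvec(),3)
        print([op,s.tolist(),w.tolist()],end=",")
        p=p+R.apply(s/100);R=R*Ro.from_rotvec(w)
    print("\nend",p,"max",np.abs(s).max())
E
python3 - <<'E'
from h import *
s=manip.read_state();p=s["tool_pos"];a0=np.arctan2(p[1],p[0]);r0=np.hypot(p[0],p[1])
g=np.array([.3745,-.2265]);a1=np.arctan2(g[1],g[0]);r1=np.hypot(*g);T=[]
for k in range(1,21):
    f=k/20;f=f; a=a0+(a1-a0)*f;r=r0+(r1-r0)*f
    T.append(((r*np.cos(a),r*np.sin(a),.231-.06*f),154.5-162.5*f))
rows(8.5,p,s["tcp_rot"],T)
E
```

```text
[8.5, [-5.53, -1.42, 0.26], [-0.001, 0.0, 0.142]],[8.5, [-5.5, -1.09, 0.3], [-0.0, 0.0, 0.142]],[8.5, [-5.46, -0.78, 0.3], [-0.0, 0.0, 0.142]],[8.5, [-5.4, -0.46, 0.3], [-0.0, 0.0, 0.141]],[8.5, [-5.32, -0.18, 0.3], [-0.0, 0.0, 0.142]],[8.5, [-5.22, 0.11, 0.3], [-0.0, 0.0, 0.142]],[8.5, [-5.12, 0.38, 0.3], [-0.0, 0.0, 0.142]],[8.5, [-4.98, 0.65, 0.3], [-0.0, 0.0, 0.142]],[8.5, [-4.86, 0.9, 0.3], [-0.0, 0.0, 0.142]],[8.5, [-4.7, 1.13, 0.31], [-0.0, 0.0, 0.141]],[8.5, [-4.55, 1.35, 0.3], [-0.0, 0.0, 0.142]],[8.5, [-4.38, 1.56, 0.3], [0.0, 0.0, 0.142]],[8.5, [-4.2, 1.76, 0.3], [0.0, 0.0, 0.142]],[8.5, [-4.02, 1.93, 0.3], [0.0, 0.0, 0.142]],[8.5, [-3.83, 2.09, 0.3], [0.0, 0.0, 0.141]],[8.5, [-3.63, 2.23, 0.3], [0.0, 0.0, 0.142]],[8.5, [-3.44, 2.37, 0.3], [0.0, 0.0, 0.142]],[8.5, [-3.23, 2.48, 0.3], [0.0, 0.0, 0.142]],[8.5, [-3.03, 2.59, 0.3], [0.0, 0.0, 0.142]],[8.5, [-2.82, 2.67, 0.3], [0.0, 0.0, 0.141]],
end [ 0.37454774 -0.22653983  0.17098492] max 2.82
```

Emit:
{"name": "apply_moves", "arguments": {
  "commands": [
    [8.5,[-5.53,-1.42,0.26],[0,0,0.142]],
    [8.5,[-5.5,-1.09,0.3],[0,0,0.142]],
    [8.5,[-5.46,-0.78,0.3],[0,0,0.142]],
    [8.5,[-5.4,-0.46,0.3],[0,0,0.141]],
    [8.5,[-5.32,-0.18,0.3],[0,0,0.142]],
    [8.5,[-5.22,0.11,0.3],[0,0,0.142]],
    [8.5,[-5.12,0.38,0.3],[0,0,0.142]],
    [8.5,[-4.98,0.65,0.3],[0,0,0.142]],
    [8.5,[-4.86,0.9,0.3],[0,0,0.142]],
    [8.5,[-4.7,1.13,0.31],[0,0,0.141]],
    [8.5,[-4.55,1.35,0.3],[0,0,0.142]],
    [8.5,[-4.38,1.56,0.3],[0,0,0.142]],
    [8.5,[-4.2,1.76,0.3],[0,0,0.142]],
    [8.5,[-4.02,1.93,0.3],[0,0,0.142]],
    [8.5,[-3.83,2.09,0.3],[0,0,0.141]],
    [8.5,[-3.63,2.23,0.3],[0,0,0.142]],
    [8.5,[-3.44,2.37,0.3],[0,0,0.142]],
    [8.5,[-3.23,2.48,0.3],[0,0,0.142]],
    [8.5,[-3.03,2.59,0.3],[0,0,0.142]],
    [8.5,[-2.82,2.67,0.3],[0,0,0.141]]
  ]
}}

```text
time_s: 2.6
tool_pos: [0.3736, -0.2272, 0.1713]
tcp_rot: [-3.133, 0.226, 0.0]
force: [-0.2, -1.3, 0.3]
finger_gap: 0.0852
finger_force: 0.0
```

```bash
python3 - <<'E'
from h import *
s=manip.read_state();print(s["time_s"],s["joint_positions"])
p=s["tool_pos"];T=[((.3745+ .14*0,-.2265,z),-8) for z in(.171,.13,.09,.06,.04,.027)]
print(p,s["tcp_rot"],Ro.from_rotvec(s["tcp_rot"]).as_matrix())
rows(8.5,p,s["tcp_rot"],T)
E
```

```text
2.6 [-6.04684697e-01 -4.04964357e-01  2.00440570e+00 -8.64170942e-05
  1.54242863e+00  1.11001553e+00]
[ 0.37359819 -0.22720413  0.17128516] [-3.13339800e+00  2.25840084e-01  4.44147744e-04] [[ 9.89664004e-01 -1.43405311e-01 -2.77251713e-04]
 [-1.43405292e-01 -9.89664041e-01  8.65900529e-05]
 [-2.86803524e-04 -4.59356955e-05 -9.99999958e-01]]
[8.5, [0.08, -0.08, 0.03], [-0.0, 0.0, -0.004]],[8.5, [0.0, -0.0, 4.1], [-0.0, 0.0, -0.0]],[8.5, [0.0, -0.0, 4.0], [-0.0, 0.0, -0.0]],[8.5, [0.0, -0.0, 3.0], [-0.0, 0.0, -0.0]],[8.5, [0.0, -0.0, 2.0], [-0.0, 0.0, -0.0]],[8.5, [0.0, -0.0, 1.3], [-0.0, 0.0, -0.0]],
end [ 0.37446464 -0.22651463  0.02698497] max 1.3
```

Emit:
{"name": "apply_moves", "arguments": {
  "commands": [
    [8.5,[0,0,4.1],[0,0,0]],
    [8.5,[0,0,4.0],[0,0,0]],
    [8.5,[0,0,3.0],[0,0,0]],
    [8.5,[0,0,2.0],[0,0,0]],
    [8.5,[0,0,1.3],[0,0,0]],
    [8.5,[0,0,0],[0,0,0]],
    [0,[0,0,0],[0,0,0]],
    [0,[0,0,0],[0,0,0]],
    [0,[0,0,0],[0,0,0]],
    [0,[0,0,0],[0,0,0]],
    [0,[0,0,0],[0,0,0]],
    [0,[0,0,0],[0,0,0]]
  ]
}}

```text
time_s: 4.1
tool_pos: [0.3748, -0.2265, 0.028]
tcp_rot: [3.134, -0.219, 0.001]
force: [-1.4, -0.2, 5.4]
finger_gap: 0.0151
finger_force: 58.8
```

```bash
python3 - <<'E'
from h import *
s=manip.read_state();p=s["tool_pos"];print(s["force"])
a0=np.arctan2(p[1],p[0]);r0=np.hypot(p[0],p[1])
g=np.array([.3527,.2952]);a1=np.arctan2(g[1],g[0]);r1=np.hypot(*g)
T=[((p[0],p[1],z),-8) for z in(.05,.095,.14,.185)]
for k in range(1,17):
    f=k/16;a=a0+(a1-a0)*f;r=r0+(r1-r0)*f
    T.append(((r*np.cos(a),r*np.sin(a),.185 if k<14 else .185-.03*(k-13)),-8+105.5*f))
rows(0,p,s["tcp_rot"],T)
E
```

```text
[-1.39454827 -0.17191244  5.40904863]
[0, [0.0, 0.0, -2.2], [0.0, -0.0, 0.0]],[0, [0.0, 0.0, -4.5], [0.0, -0.0, 0.0]],[0, [0.0, 0.0, -4.5], [0.0, -0.0, 0.0]],[0, [0.01, 0.0, -4.5], [0.0, -0.0, 0.0]],[0, [1.34, -3.12, -0.0], [0.0, -0.0, -0.115]],[0, [1.46, -3.09, -0.0], [0.0, -0.0, -0.115]],[0, [1.59, -3.03, -0.0], [0.0, -0.0, -0.115]],[0, [1.7, -2.99, -0.0], [0.0, -0.0, -0.115]],[0, [1.81, -2.92, -0.0], [0.0, -0.0, -0.115]],[0, [1.94, -2.87, -0.0], [0.0, -0.0, -0.115]],[0, [2.04, -2.8, -0.0], [0.0, -0.0, -0.115]],[0, [2.15, -2.73, -0.01], [0.0, -0.0, -0.115]],[0, [2.26, -2.66, 0.0], [0.0, -0.0, -0.115]],[0, [2.36, -2.58, 0.0], [0.0, 0.0, -0.115]],[0, [2.47, -2.49, 0.0], [0.0, 0.0, -0.116]],[0, [2.57, -2.41, -0.0], [0.0, 0.0, -0.115]],[0, [2.66, -2.32, -0.0], [0.0, 0.0, -0.115]],[0, [2.76, -2.22, 3.0], [0.0, 0.0, -0.115]],[0, [2.85, -2.12, 3.0], [0.0, 0.0, -0.115]],[0, [2.93, -2.03, 2.99], [0.0, 0.0, -0.115]],
end [0.35265882 0.29518571 0.09503952] max 2.99
```

Emit:
{"name": "apply_moves", "arguments": {
  "commands": [
    [0,[0.0,0.0,-2.2],[0,0,0]],
    [0,[0.0,0.0,-4.5],[0,0,0]],
    [0,[0.0,0.0,-4.5],[0,0,0]],
    [0,[0,0.0,-4.5],[0,0,0]],
    [0,[1.34,-3.12,0],[0,0,-0.115]],
    [0,[1.46,-3.09,0],[0,0,-0.115]],
    [0,[1.59,-3.03,0],[0,0,-0.115]],
    [0,[1.7,-2.99,0],[0,0,-0.115]],
    [0,[1.81,-2.92,0],[0,0,-0.115]],
    [0,[1.94,-2.87,0],[0,0,-0.115]],
    [0,[2.04,-2.8,0],[0,0,-0.115]],
    [0,[2.15,-2.73,0],[0,0,-0.115]],
    [0,[2.26,-2.66,0],[0,0,-0.115]],
    [0,[2.36,-2.58,0],[0,0,-0.115]],
    [0,[2.47,-2.49,0],[0,0,-0.116]],
    [0,[2.57,-2.41,0],[0,0,-0.115]],
    [0,[2.66,-2.32,0],[0,0,-0.115]],
    [0,[2.76,-2.22,3],[0,0,-0.115]],
    [0,[2.85,-2.12,3],[0,0,-0.115]],
    [0,[2.93,-2.03,3],[0,0,-0.115]]
  ]
}}

```text
time_s: 6.6
tool_pos: [0.3516, 0.2962, 0.0934]
tcp_rot: [-2.067, -2.366, 0.0]
force: [0.3, 1.1, -1.2]
finger_gap: 0.015
finger_force: 58.8
```

```bash
python3 - <<'E'
from h import *
s=manip.read_state();print(s["time_s"],s["tool_pos"],s["force"],s["finger_gap"]);M=Ro.from_rotvec(s["tcp_rot"]).as_matrix();print(np.degrees(np.arctan2(M[1,0],M[0,0])))
ims=[]
for n,b in(("top",(140,180,90,90)),("scene",(120,150,90,90))):
    p,d=manip.read_camera(n);np.savez(n+"1.npz",p=p,d=d);x,y,w,h=b
    ims.append(cv2.resize(p[y:y+h,x:x+w],(400,400),interpolation=cv2.INTER_CUBIC))
cv2.imwrite("pics/c.png",np.hstack(ims))
E
```

```text
6.6 [0.35157244 0.29616532 0.09343814] [ 0.29315768  1.09654736 -1.19082476] 0.014992849910151543
97.72399104457394
```

View pics/c.png

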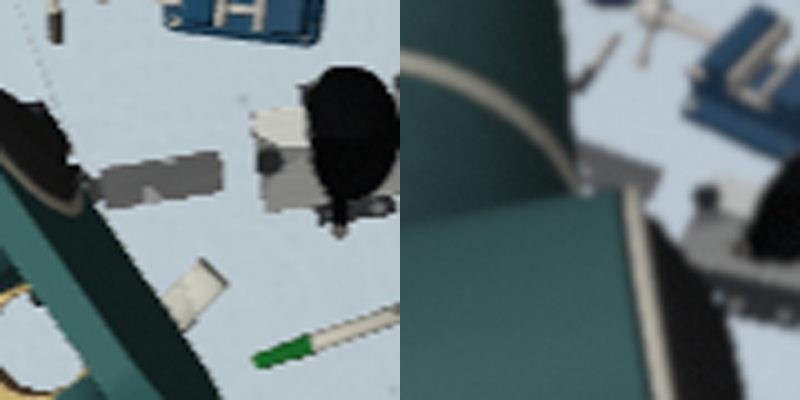

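The tongue points right at the rest, with its tip at top pixel about (189.5,218). It is in line with the knob at about (200,216). I'll locate the tip relative to the TCP.

```bash
python3 - <<'E'
from h import *
np.set_printoptions(suppress=True,precision=1)
z=np.load("top1.npz");P=cloud("top",z["d"],155,205,40,30)*1000
m=(P[...,2]>60)&(P[...,2]<92);Q=P[m];th=np.radians(-82.3);d=np.array([np.cos(th),np.sin(th)]);n=np.array([-d[1],d[0]])
tcp=np.array([351.6,296.2])
a=(Q[:,:2]-tcp)@d;l=(Q[:,:2]-tcp)@n
for k in range(20,110,6):
    j=abs(a-k)<3
    if j.sum():print(k,j.sum(),np.median(Q[j,2]),l[j].min(),l[j].max(),np.median(l[j]))
print(a.max(),ray("top",[(189.5,218.2),(189.5,214),(189.5,223)],.0675))
f=np.array([368.9,172.3]);print("foot rel tcp along,lat",(f-tcp)@d,(f-tcp)@n)
E
```

```text
20 20 87.5778254949791 -13.373685261885319 14.226877436938421 -0.5863794064916588
26 22 85.15187469625195 -15.045481979093747 13.735721935788462 -0.34306172118181744
32 19 83.8432613337125 -12.42754598972498 12.765759658398686 0.169825729038998
38 19 81.89206408279546 -13.442629997480301 14.327925181035912 -1.3124478347639963
44 20 80.42069690051984 -14.477080983532714 13.83578051961028 -0.3130830794311875
50 19 79.40344740145466 -14.961249540970417 12.85474142543336 -0.29752917954676306
56 21 77.53236534951363 -13.992489452366943 14.428494708419953 -0.7752244938697611
62 18 76.41085254162576 -14.504629280568167 13.94165340625454 -0.25729615182042254
68 21 74.96920544798115 -14.837383921725946 12.964081426389486 0.2199408824222358
74 20 73.1678556434163 -14.043439958262146 14.533117334196422 0.5272264009657976
80 19 71.63485280949635 -14.557687409597616 14.044276479763214 -1.171264260607188
86 19 70.27493818747669 -14.869181768292114 13.049160728923379 -2.718104397753262
92 9 68.42353940897065 -9.879837758255759 12.06068978733497 2.3700951842174462
91.7480004465048 [[362.4 204.5  67.5]
 [375.4 204.3  67.5]
 [347.5 204.8  67.5]]
foot rel tcp along,lat 125.10077945240464 0.543120981740223
```

Emit:
{"name": "apply_moves", "arguments": {
  "commands": [
    [0,[0,0,2.5],[0,0,0]],
    [0,[0,0,2.3],[0,0,0]],
    [0,[0,0,1.2],[0,0,0]],
    [0,[0,0,0.3],[0,0,0]],
    [0,[0,0,0],[0,0,0]],
    [0,[0,0,0],[0,0,0]]
  ]
}}

```text
time_s: 7.45
tool_pos: [0.3528, 0.2955, 0.0324]
tcp_rot: [2.071, 2.362, 0.002]
force: [-0.7, -1.2, -0.1]
finger_gap: 0.015
finger_force: 58.9
```

Emit:
{"name": "apply_moves", "arguments": {
  "commands": [
    [0,[0,0,0.2],[0,0,0]],
    [0,[0,0,0.15],[0,0,0]],
    [0,[0,0,0.05],[0,0,0]],
    [0,[0,0,0],[0,0,0]],
    [0,[0,0,0],[0,0,0]]
  ]
}}

```text
time_s: 8.07
tool_pos: [0.3525, 0.2954, 0.028]
tcp_rot: [2.071, 2.362, 0.001]
force: [-1.6, -1.9, 6.7]
finger_gap: 0.0155
finger_force: 59.8
```

Emit:
{"name": "apply_moves", "arguments": {
  "commands": [
    [0,[-0.5,0,0],[0,0,0]],
    [0,[-1,0,0],[0,0,0]],
    [0,[-1,0,0],[0,0,0]],
    [0,[-0.8,0,0],[0,0,0]],
    [0,[-0.6,0,0],[0,0,0]],
    [0,[-0.4,0,0],[0,0,0]],
    [0,[-0.2,0,0],[0,0,0]],
    [0,[-0.1,0,0],[0,0,0]],
    [0,[0,0,0],[0,0,0]]
  ]
}}

```text
time_s: 9.2
tool_pos: [0.3587, 0.2494, 0.028]
tcp_rot: [2.072, 2.362, 0.002]
force: [0.0, 1.6, 5.7]
finger_gap: 0.0149
finger_force: 59.9
```

```bash
cat > st.py <<'E'
from h import *
s=manip.read_state();f=np.array([.1305,-.991]);p=s["tool_pos"]*1000
print("travel %.1f lat %.1f"%((p[:2]-[352.5,295.4])@f,(p[:2]-[352.5,295.4])@[.991,.1305]),"axial %.2f lat %.2f z %.2f"%(s["force"][:2]@f,s["force"][:2]@[.991,.1305],s["force"][2]),p[2],s["time_s"],s["torque"])
E
python3 st.py
```

```text
travel 46.4 lat 0.2 axial -1.63 lat 0.25 z 5.68 27.98572589863285 9.2 [ 0.33813938  0.12787535 -0.03282745]
```

Free slide takes about 1.6 N. Next I feel for the foot in small steps.

Emit:
{"name": "apply_moves", "arguments": {
  "commands": [
    [0,[-0.1,0,0],[0,0,0]],
    [0,[-0.1,0,0],[0,0,0]],
    [0,[-0.1,0,0],[0,0,0]],
    [0,[-0.1,0,0],[0,0,0]]
  ]
}}

```text
time_s: 9.7
tool_pos: [0.3592, 0.2456, 0.028]
tcp_rot: [-2.071, -2.362, -0.002]
force: [-0.4, 3.6, 5.7]
finger_gap: 0.0147
finger_force: 59.9
```

Emit:
{"name": "apply_moves", "arguments": {
  "commands": [
    [0,[-0.1,0,0],[0,0,0]],
    [0,[-0.1,0,0],[0,0,0]],
    [0,[-0.1,0,0],[0,0,0]]
  ]
}}

```text
time_s: 10.07
tool_pos: [0.3596, 0.2426, 0.028]
tcp_rot: [-2.071, -2.362, -0.002]
force: [-0.8, 3.2, 5.4]
finger_gap: 0.015
finger_force: 59.9
```

Emit:
{"name": "apply_moves", "arguments": {
  "commands": [
    [0,[-0.1,0,0],[0,0,0]],
    [0,[-0.1,0,0],[0,0,0]],
    [0,[-0.1,0,0],[0,0,0]]
  ]
}}

```text
time_s: 10.45
tool_pos: [0.36, 0.2396, 0.028]
tcp_rot: [-2.071, -2.362, -0.002]
force: [-1.1, 3.3, 4.8]
finger_gap: 0.0146
finger_force: 59.9
```

Emit:
{"name": "apply_moves", "arguments": {
  "commands": [
    [0,[-0.1,0,0],[0,0,0]],
    [0,[-0.1,0,0],[0,0,0]]
  ]
}}

```text
time_s: 10.7
tool_pos: [0.3603, 0.2377, 0.028]
tcp_rot: [-2.071, -2.362, -0.002]
force: [-1.4, 3.1, 5.5]
finger_gap: 0.0152
finger_force: 59.9
```

Emit:
{"name": "apply_moves", "arguments": {
  "commands": [
    [0,[-0.1,0,0],[0,0,0]],
    [0,[-0.1,0,0],[0,0,0]]
  ]
}}

```text
time_s: 10.95
tool_pos: [0.3605, 0.2357, 0.028]
tcp_rot: [-2.072, -2.362, -0.002]
force: [-1.1, 3.6, 6.4]
finger_gap: 0.0154
finger_force: 59.9
```

Emit:
{"name": "apply_moves", "arguments": {
  "commands": [
    [0,[-0.1,0,0],[0,0,0]],
    [0,[-0.1,0,0],[0,0,0]]
  ]
}}

```text
time_s: 11.2
tool_pos: [0.3608, 0.2337, 0.028]
tcp_rot: [-2.071, -2.362, -0.002]
force: [-0.4, 3.5, 4.8]
finger_gap: 0.0152
finger_force: 59.9
```

Emit:
{"name": "apply_moves", "arguments": {
  "commands": [
    [0,[-0.1,0,0],[0,0,0]],
    [0,[-0.1,0,0],[0,0,0]]
  ]
}}

```text
time_s: 11.45
tool_pos: [0.361, 0.2317, 0.028]
tcp_rot: [-2.072, -2.362, -0.002]
force: [-0.4, 4.8, 6.0]
finger_gap: 0.0148
finger_force: 59.9
```

Emit:
{"name": "apply_moves", "arguments": {
  "commands": [
    [0,[-0.1,0,0],[0,0,0]]
  ]
}}

```text
time_s: 11.58
tool_pos: [0.3611, 0.2307, 0.028]
tcp_rot: [-2.071, -2.362, -0.002]
force: [-0.6, 4.2, 5.9]
finger_gap: 0.015
finger_force: 59.9
```

Emit:
{"name": "apply_moves", "arguments": {
  "commands": [
    [0,[-0.1,0,0],[0,0,0]]
  ]
}}

```text
time_s: 11.7
tool_pos: [0.3613, 0.2298, 0.028]
tcp_rot: [-2.071, -2.362, -0.002]
force: [-1.7, 6.6, 5.2]
finger_gap: 0.0149
finger_force: 59.9
```

Emit:
{"name": "apply_moves", "arguments": {
  "commands": [
    [0,[-0.1,0,0],[0,0,0]]
  ]
}}

```text
time_s: 11.82
tool_pos: [0.3614, 0.2291, 0.028]
tcp_rot: [-2.071, -2.361, -0.003]
force: [-1.0, 9.5, 4.8]
finger_gap: 0.0154
finger_force: 59.8
```

Emit:
{"name": "apply_moves", "arguments": {
  "commands": [
    [0,[-0.1,0,0],[0,0,0]]
  ]
}}

```text
time_s: 11.95
tool_pos: [0.3615, 0.2283, 0.028]
tcp_rot: [-2.071, -2.361, -0.003]
force: [-1.5, 12.1, 3.6]
finger_gap: 0.015
finger_force: 59.7
```

```bash
python3 st.py
```

```text
travel 67.7 lat 0.2 axial -12.17 lat 0.07 z 3.64 28.021816183885715 11.95 [ 1.9586168   0.34504664 -0.02595267]
```

Contact was at about 65.5 mm of travel. A 3 mm gap needs roughly 10.7 mm more.

Emit:
{"name": "apply_moves", "arguments": {
  "commands": [
    [0,[-0.1,0,0],[0,0,0]],
    [0,[-0.1,0,0],[0,0,0]]
  ]
}}

```text
time_s: 12.2
tool_pos: [0.3618, 0.2264, 0.028]
tcp_rot: [-2.071, -2.361, -0.003]
force: [-1.0, 11.4, 3.7]
finger_gap: 0.0149
finger_force: 59.7
```

Emit:
{"name": "apply_moves", "arguments": {
  "commands": [
    [0,[-0.1,0,0],[0,0,0]],
    [0,[-0.1,0,0],[0,0,0]]
  ]
}}

```text
time_s: 12.45
tool_pos: [0.362, 0.2244, 0.028]
tcp_rot: [-2.071, -2.361, -0.003]
force: [-1.5, 11.2, 2.3]
finger_gap: 0.015
finger_force: 59.7
```

```bash
python3 st.py
```

```text
travel 71.6 lat 0.1 axial -11.32 lat -0.04 z 2.30 28.002563809502192 12.45 [1.64209241 0.20136601 0.01590645]
```

Emit:
{"name": "apply_moves", "arguments": {
  "commands": [
    [0,[-0.1,0,0],[0,0,0]],
    [0,[-0.1,0,0],[0,0,0]],
    [0,[-0.1,0,0],[0,0,0]],
    [0,[-0.1,0,0],[0,0,0]],
    [0,[0,0,0],[0,0,0]]
  ]
}}

```text
time_s: 13.08
tool_pos: [0.3625, 0.2202, 0.028]
tcp_rot: [-2.071, -2.361, -0.003]
force: [-0.5, 7.0, 4.8]
finger_gap: 0.0151
finger_force: 59.8
```

```bash
cat > gap.py <<'E'
from h import *
import sys
i=manip.camera_info("top");d0=np.load("top1.npz")["d"]
D=[]
for k in range(8):
    p,d=manip.read_camera("top");D.append(d)
d=np.median(D,0)
P0=cloud("top",np.load("top0.npz")["d"],190,195,60,40);P=cloud("top",d,190,195,60,40);P1=cloud("top",d0,190,195,60,40)
bx=lambda P:(P[...,:2]*1000-[374.8,127.7])@[.1305,-.991]
by=lambda P:(P[...,:2]*1000-[374.8,127.7])@[.991,.1305]
ok=(abs(P0[...,2]-.0375)<.007)&(abs(P1[...,2]-.0375)<.007)&(abs(P[...,2]-.04)<.01)&(abs(by(P))<33)
for a,b in((-56,-50),(-50,-42),(-42,-32),(-32,-20),(-20,60)):
    m=ok&(bx(P)>a)&(bx(P)<b)
    if m.sum():
        e=(P[...,2]-.5*P0[...,2]-.5*P1[...,2])[m]*1000;print(a,b,m.sum(),"rise %.2f +- %.2f"%(e.mean(),e.std()/m.sum()**.5))
v=(bx(P)>-56)&(bx(P)<-20)&ok;e=(P[...,2]-.5*P0[...,2]-.5*P1[...,2])[v]*1000;L=(55-bx(P)[v])/112
print("edge gap LS %.2f"%((e*L).sum()/(L*L).sum()))
t=cloud("top",d,190,240,60,20)[...,2]-.5*cloud("top",d0,190,240,60,20)[...,2]-.5*cloud("top",np.load("top0.npz")["d"],190,240,60,20)[...,2]
print("table bias %.2f"%(np.median(t)*1000))
cv2.imwrite("pics/"+sys.argv[1],cv2.resize(p[180:270,140:230],(540,540),interpolation=cv2.INTER_CUBIC))
E
python3 gap.py d.png;python3 st.py
```

```text
-56 -50 28 rise 2.59 +- 0.29
-50 -42 36 rise 1.92 +- 0.27
-42 -32 62 rise 1.58 +- 0.23
-32 -20 75 rise 1.61 +- 0.17
-20 60 112 rise 0.41 +- 0.15
edge gap LS 2.20
table bias 1.07
travel 75.8 lat 0.2 axial -7.94 lat 0.26 z 4.67 27.998439027320394 13.475 [ 1.26873027  0.22811793 -0.05388067]
```

View pics/d.png

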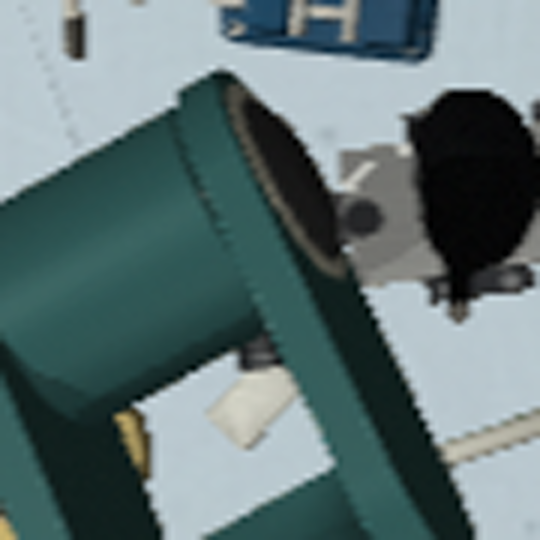

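The wrist is above the grip, clear of the rest; the knob is at (363,215) in this crop and the plate's front is in view. The camera puts the gap at about 2.2 mm and the geometry at 2.4–2.8 mm, so I'll push 2 mm more.

Emit:
{"name": "apply_moves", "arguments": {
  "commands": [
    [0,[-0.1,0,0],[0,0,0]],
    [0,[-0.1,0,0],[0,0,0]],
    [0,[0,0,0],[0,0,0]],
    [0,[0,0,0],[0,0,0]],
    [0,[0,0,0],[0,0,0]],
    [0,[0,0,0],[0,0,0]]
  ]
}}

```text
time_s: 14.22
tool_pos: [0.3628, 0.2181, 0.028]
tcp_rot: [-2.071, -2.362, -0.002]
force: [-0.5, 6.7, 4.5]
finger_gap: 0.0152
finger_force: 59.8
```

```bash
sed -i 's/range(8)/range(20)/' gap.py; python3 gap.py e.png;python3 st.py
```

```text
-56 -50 28 rise 2.76 +- 0.31
-50 -42 37 rise 2.43 +- 0.27
-42 -32 62 rise 2.06 +- 0.20
-32 -20 75 rise 1.86 +- 0.16
-20 60 112 rise 0.45 +- 0.16
edge gap LS 2.63
table bias 1.09
travel 78.0 lat 0.1 axial -7.06 lat 0.45 z 4.94 27.99585983096875 15.225 [ 1.0770803   0.20458158 -0.02817918]
```

```bash
python3 -c "
from bench import manip
print(manip.hand_in())"
```

```text
the job is handed in; nothing more can be done
None
```

I slid the wedge in flat under the foot and handed the job in at about 15 s, still gripping it; the plate's front edge is up about 3 mm (2.6 mm by the camera, 3.0–3.4 mm from the wedge's travel).

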